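# Index a lockable spice carousel and fetch the short jar

## Robot

A 6-joint arm with a two-finger parallel gripper is mounted at the origin on a cart in front of the work surface, level with it; the furniture and walls round the work are solid. World frame = base frame: x ahead of the robot, y to its left, z up, the work surface at z = 0. Lengths are in m, angles in rad, forces in N, time in s.
With the tool pointing down it reaches from about 0.4 to 0.825 m from the base axis. Payload 7 kg.
Tool frame: the origin (TCP) lies midway between the tips of the shut fingers; the grasp point (between the pads) lies hold_point_z behind it (hold_point_z is the distance from the TCP to the grasp point, in m); z points along the fingers, y is the line along which they close (so a half turn about z gives the same grasp; the last joint's range is limited). The gripper opens to 88 mm and grips with 3 to 60 N. Pads are 19 mm wide; open, the fingers measure 130 mm over their backs; the gripper's body (78 mm by 193 mm) begins 47 mm behind the grasp point.
Start: joints at [1.454, 0.359, 0.012, 0, -1.224, -0.288], TCP at [0.266, 0.62, 0.227] pointing down, gripper open.
Joint ranges: [-3.07, 3.07], [-1.43, 2.12], [-1.02, 1.25], [-3.03, 1.67], [-3.05, -0], [-3.03, 3.03]. Speed limits (rad/s): [2.39, 2.39, 3.01, 3.14, 3.14, 3.14].

## Interface

Orientations are given as [roll, pitch, yaw] about the fixed x, y, z axes, in that order (R = Rz(yaw) Ry(pitch) Rx(roll)).
In Python, from station import * gives the robot as it stands.
- The arm moves only by the tool apply_moves, never from a script. Its argument "steps" is a list of rows, each an object with "translation": the shift along the world's x, y, z scaled (see below), a list of three; "rotation": the turn, a rotation vector about the world's x, y, z scaled (see below), a list of three. A call has exactly 10 rows; each row is the pose to reach, as a shift and turn from the pose commanded when the call began; what a row does not reach only later rows make up. The controller multiplies each number of a shift by 250 mm and each number of a turn by 30 degrees. A row lasts 1/12 s, in which the tool goes at most 41.7 mm and 7.16 degrees, less where a joint would pass 70% of its speed; a pose out of reach is approached as far as the arm can. A call with a number of a shift or a turn outside -1 to 1 is refused whole. A call with a gripper value outside its range is refused whole. "jaw" is the closure, from -1 (fully open) to 1 (shut), so that 0 is half open, set as the call begins (left out, the last holds). The fingers move at their own pace and stop on an object; "newtons" is the grip in N (left out, the last holds). Time passes only in rows, so rows that repeat a pose let the fingers close, or fill a call up. It gives the time, the measured TCP pose, the force, the opening and the grip force at its end, in the units of the state.
- get_state(): the state, without advancing time (a new reading comes with each control period).
- grab_frame(name): name is "side" or "top" or "wrist"; returns the picture (480x640x3 uint8, blue, green, red); there is no depth.
- camera_model(name): a dict with "fx", "fy", "cx", "cy" (pixels), "k1" (the pictures are not rectified: a ray, as slopes to the right and down, at radius r is drawn at 1 + k1 r^2 times it, then the intrinsics apply), "xyz" and "rotation" of the camera in the world. Camera axes: x right, y down, z forward; pixel columns grow to the right and rows downward; lengths in m; the calibration is good to about 2 mm. A picture is of the moment at which its call begins: read the wrist's pose just before it. camera_model takes no time and is no camera call; for the wrist camera it gives the pose at the moment of the call.
- job_done(): hands the job in; it is judged then, once.
The state is a dict: "t": time; "q": joint angles; "qd": joint speeds; "joint_efforts": joint torques, N m; "eef_pos": TCP position; "ee_rot": TCP orientation; "force": force on the tool from outside, world axes, zero at the start; "moment": the same for the moment, N m; "width": finger opening in m; "gripper_force": force on a finger pad.
Only numpy, scipy, OpenCV 4.12 (cv2) and the standard library are available. Lean on these libraries where they do the work, as an engineer would, in place of code of your own. Each camera call takes 0.05 s, during which the arm holds its last target. There are 200 camera calls.

## Task

Get the short jar out of the spice carousel: lift the carousel's sprung lock knob, turn the turntable until the short jar stands in the opening of the wire guard, and let the lock drop fully home there. Then take the jar out through that opening and stand it upright on the middle of the round wooden coaster, leaving the carousel locked, the other jars in their pockets and everything else where it stands.

Things in the scene. Friction and masses are not known exactly. Their poses are not given: they have to be found in the camera images.
- carousel: Fixed base of the spice carousel: dark round foot, 254 mm across, with a 14 mm high metal index ring near its edge that has six gaps (stops) 60 degrees apart. Origin: centre of the underside, on the turning axis (z up). A wall cabinet, underside 490 mm above the worktop, hangs behind and to the right of it (x over 0.62 m, y under 0.15 m), so turns by the left have more room.
- guard_hub (a point): Top of the fixed central post (14 mm thick, cap 26 mm across), 130 mm above the worktop. The post carries a guard of 4 mm wires at z 124 to 128 mm, reaching 86 mm from the axis; it covers the jars except for one open sector of 110 degrees centred on the base's -x axis. Jars cannot leave through the covered part.
- gate (a point): Where a jar stands to be taken out: middle of the open sector, 68 mm from the axis along the base's -x axis, at the turntable's top face (20 mm above the worktop). Fixed to the base.
- turntable (a joint): Angle of the wooden turntable, 198 mm across, rad, positive counter-clockwise from above, range -3.5 to 3.5. Starts locked at 0: knob on the base's -x axis, before the gate. Five jar pockets, 68 mm from the axis, at 60, 120, 180, 240, 300 degrees counter-clockwise from the knob. Locks at multiples of 1.047 (play 0.013 either way). Unlocked, it turns easily and stays where left.
- lock (a joint): Lift of the sprung lock plunger, m: 0 fully home in a stop, 0.018 fully lifted. The pin leaves the ring's gap at 0.009; if let go between stops it rests on the ring at about 0.009 and drops home at the next stop. The spring pushes down with 4.5 N at 0, 7.2 N at 0.018.
- lock_knob (a point): Middle of the grip of the lock knob: upright black round grip, 22 mm across and 30 mm high, with a 30 mm wide cap of 6 mm above it, on a thin upright rod 115 mm from the axis, on an arm of the turntable. 152 mm above the worktop when home; rises with the lock and goes round with the turntable. It may be turned about its own axis in the grasp.
- short_jar: The jar to fetch: round jar with ridged lid, 80 mm tall (shorter than the other four), 48 mm across, lid 46 mm across over its top 17 mm, about 85 g. Origin at the centre of its underside, z up. Stands in one of the five pockets (ring walls 12 mm high, inside width 54 mm).
- jar_a: Spice jar in a pocket of the turntable, squarish, 42 mm wide, 96 mm tall; stays there. Origin at the centre of its underside.
- jar_b: Spice jar in a pocket of the turntable, squarish, 42 mm wide, 96 mm tall; stays there. Origin at the centre of its underside.
- jar_c: Spice jar in a pocket of the turntable, 47 mm wide, 98 mm tall, always in the pocket 240 degrees from the knob; stays there. Origin at the centre of its underside.
- jar_d: Spice jar in a pocket of the turntable, squarish, 42 mm wide, 96 mm tall; stays there. Origin at the centre of its underside.
- coaster: Loose flat round wooden coaster, 100 mm across, 10 mm thick. Origin: centre of its underside; its top is 10 mm higher. On the robot's right; the carousel is on its left.
- tall_bottle: Bystander: tall oil bottle, 60 mm wide, 273 mm tall, in the middle of the worktop between carousel and coaster. Origin: centre of its underside.
- bowl: Bystander: white bowl, 134 mm across, 60 mm high, between tall bottle and robot. Origin: centre of its underside.
- sauce_bottle: Bystander: slim sauce bottle, 48 mm wide, 182 mm tall, 8 to 12 cm from the coaster's centre. Origin: centre of its underside.
There are look-alikes about, which are no part of the job. What is shaped like the jar_b but purple or turquoise is not meant.

How it is judged:
On the way, in this order (a step that is already met when the one before it is completed fails the run):
1. the lock plunger is lifted out of its stop (value of joint lock above 0.011 m), for 0.1 s.
2. the short jar stands at the guard's opening and the lock is fully home, the turntable at rest (horizontal distance between short_jar and gate below 0.012 m and height (world z) of short_jar below 0.025 m and value of joint lock below 0.002 m and velocity of joint turntable between -0.05 and 0.05 rad/s), for 0.2 s.
At the end, for the whole second after the job is handed in: The short jar stands upright (within 0.1 rad) and at rest on the coaster, its centre within 25 mm of the coaster's; the lock is home (below 2 mm); the other four jars stand in the turntable's pockets (horizontal distance between short_jar and coaster below 0.025 m and z of short_jar in the frame of coaster between 0.007 and 0.014 m and angle between short_jar's own z axis and vertical below 0.1 rad and linear speed of short_jar below 0.02 m/s and value of joint lock below 0.002 m and horizontal distance between each of jar_a, jar_b, jar_c, jar_d and carousel below 0.085 m and angle between each of jar_a, jar_b, jar_c, jar_d's own z axis and vertical below 0.2 rad and height (world z) of each of jar_a, jar_b, jar_c, jar_d below 0.03 m); the robot touches nothing.
It fails at once if a bystander or the coaster is shifted by more than 25 mm (distance of any of tall_bottle, bowl, sauce_bottle, coaster from where it was at the start of the episode above 0.025 m).
It fails at once if a bystander or one of the other jars is tipped over or leaves its pocket (angle between any of tall_bottle, bowl, sauce_bottle, jar_a, jar_b, jar_c, jar_d's own z axis and vertical above 0.5 rad or height (world z) of any of jar_a, jar_b, jar_c, jar_d above 0.05 m).
It fails at once if the short jar is tipped over (angle between short_jar's own z axis and vertical above 0.6 rad).
It also fails if it takes over 58 s, if anything falls off the work surface, if the arm or the gripper's body presses on something with over 40 N, if the wrist force passes 120 N, or if a joint passes its speed limit or range.

## Working session

There is one attempt and no reset: what is moved stays moved. The work goes in short steps, Python scripts to look and compute and a tool call to move; the robot and the scene stay as the last step left them, time stands still between calls to the robot, and variables do not carry over. Pictures are saved under pics/ and viewed, at most 10 in all, crops included, and the job is handed in when it is done.

Besides the shell and the picture viewer there is one more tool, called in YAML: its name, and indented under it one key for each argument. apply_moves: Moves the arm, as the interface text tells. Shifts and turns lie within -1 to 1; 1 stands for 250 mm of shift or 30 degrees of turn. Its arguments: {"type":"object","properties":{"steps":{"type":"array"},"jaw":{"type":"number"},"newtons":{"type":"number"}},"required":["steps"]}

```bash
ls; mkdir -p pics; python3 - <<'E'
from station import *
import cv2
s=get_state();print(s)
for n in("side","top","wrist"):
    print(n,camera_model(n)); cv2.imwrite(f"pics/{n}0.png",grab_frame(n))
E
```

```text
pics
{'t': 0.0, 'q': array([ 1.45409807e+00,  3.59392136e-01,  1.10471430e-02, -3.55370224e-04,
       -1.22408758e+00, -2.88127110e-01]), 'qd': array([-0.00117162,  0.00043391,  0.00025273,  0.00153997,  0.00251566,
       -0.0001831 ]), 'joint_efforts': array([ 2.06682082e-03, -5.82715774e+01,  2.93042654e+01,  6.99708447e+00,
        6.80234531e-03, -1.40121192e-04]), 'eef_pos': array([0.26566752, 0.61998397, 0.22561325]), 'ee_rot': array([ 3.13992893e+00, -1.44698282e-04, -4.04946278e-01]), 'force': array([-0.13950879,  0.51797402, -0.02987536]), 'moment': array([-0.05386659, -0.04077288,  0.01302249]), 'gripper_force': 0.0, 'width': 0.08779225875944209}
side {'fx': 442.694830176234, 'fy': 442.694830176234, 'cx': 317.05745724699227, 'cy': 239.6677799955914, 'k1': -0.06481519665363168, 'xyz': array([ 0.343761  , -0.68109508,  0.61874557]), 'rotation': array([-2.20692008,  0.02328027, -0.32656434])}
top {'fx': 604.522021777563, 'fy': 604.522021777563, 'cx': 314.83417989967893, 'cy': 250.11264473381817, 'k1': 0.02440390518730869, 'xyz': array([0.30464087, 0.00404925, 1.5401113 ]), 'rotation': array([-2.97044529,  0.004364  , -1.55267531])}
wrist {'fx': 414.1502877782619, 'fy': 414.1502877782619, 'cx': 320.64722094772526, 'cy': 244.7444742292649, 'k1': -0.056724478291246994, 'xyz': array([0.34045215, 0.59006565, 0.38319926]), 'rotation': array([ 2.83631689e+00, -2.20671195e-03, -1.97626032e+00])}
```

View pics/top0.png

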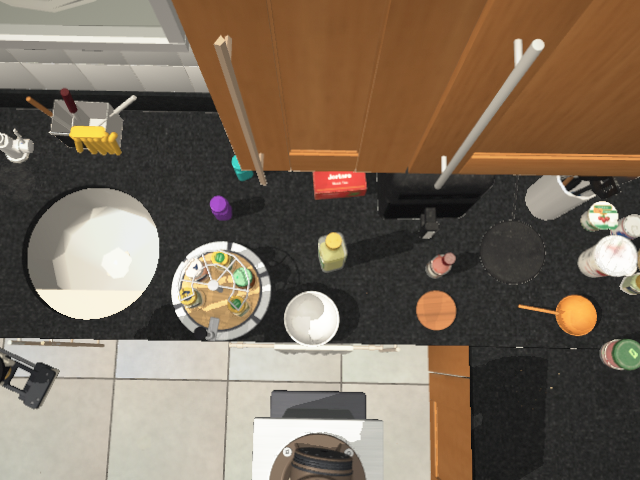

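View pics/side0.png

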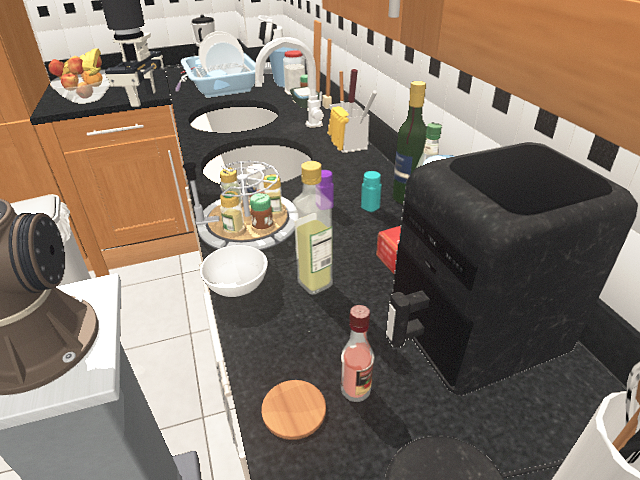

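```bash
python3 - <<'E'
import station
print([ (n, getattr(station,n)) for n in dir(station) if not n.startswith('_')])
E
```

```text
[('Unreachable', <class 'station.Unreachable'>), ('camera_model', <function make.<locals>.<lambda> at 0x7fc825ea85e0>), ('get_state', <function make.<locals>.<lambda> at 0x7fc825ea8540>), ('grab_frame', <function make.<locals>.drawn_camera at 0x7fc825ea8040>), ('hold_point_z', 0.0188), ('job_done', <function connect.<locals>.done at 0x7fc82648b740>)]
```

The top view shows the carousel at about (221,290), its knob arm near (212,325), the coaster at (436,310), the sauce bottle at (440,264), the oil bottle at (332,252) and the bowl at (312,318). The side view shows the same things, with a short green-lidded jar at (261,212) and purple/turquoise decoys at (325,190) and (371,190).

```bash
cat > h.py <<'E'
from station import *
import numpy as np, cv2
from scipy.spatial.transform import Rotation as R
def K(m): return np.array([[m['fx'],0,m['cx']],[0,m['fy'],m['cy']],[0,0,1]])
def D(m): return np.array([m['k1'],0,0,0,0.])
def Rc(m): return R.from_euler('xyz',m['rotation']).as_matrix()
def ray(m,u,v,z):
    p=cv2.undistortPoints(np.array([[[u,v]]],float),K(m),D(m))[0,0]
    d=Rc(m)@[p[0],p[1],1]; return m['xyz']+d*(z-m['xyz'][2])/d[2]
def proj(m,P):
    M=Rc(m).T; return cv2.projectPoints(np.atleast_2d(np.array(P,float)),cv2.Rodrigues(M)[0],-M@m['xyz'],K(m),D(m))[0][:,0]
E
python3 - <<'E'
from h import *
t=camera_model("top")
for n,u,v,z in [("coaster",436,310.5,.01),("ring",221,290,.014),("knob",213,322,.17),("bowl",312,318,.06),("oil",334,240,.27),("sauce",448,258,.18),("hub",213,285,.13)]: print(n,ray(t,u,v,z).round(3))
a=cv2.imread('pics/top0.png')[235:345,165:280]; a=cv2.resize(a,None,fx=5,fy=5,interpolation=cv2.INTER_CUBIC); 
cv2.imwrite('pics/topc.png',a)
E
```

```text
coaster [ 0.42  -0.293  0.01 ]
ring [0.462 0.251 0.014]
knob [0.373 0.241 0.17 ]
bowl [0.392 0.019 0.06 ]
oil [ 0.547 -0.027  0.27 ]
sauce [ 0.527 -0.289  0.18 ]
hub [0.461 0.252 0.13 ]
```

View pics/wrist0.png

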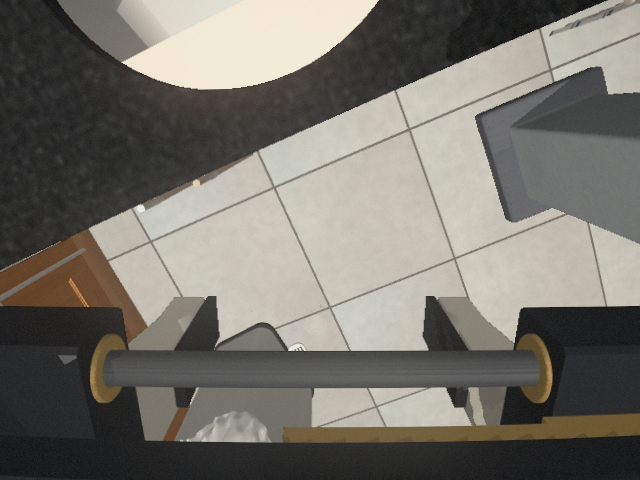

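View pics/topc.png

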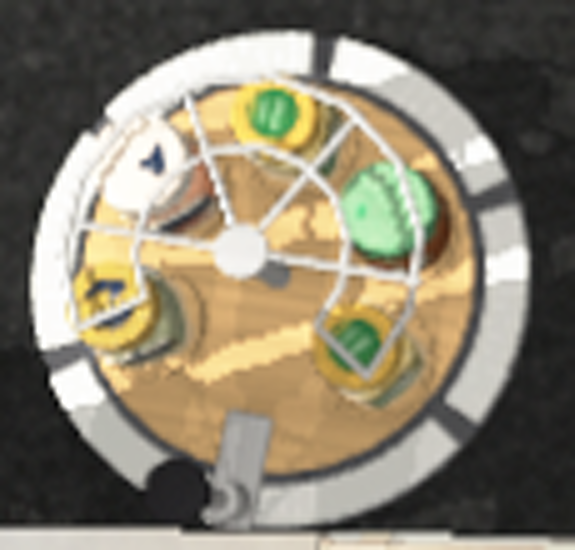

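The wrist view shows only the sink rim, the floor and the fingers. The enlarged crop shows the black knob cap at crop (180,487) and the hub at (240,250).

Things that could be taken for the short jar, by crop pixel:
- **(358,340):** yellow lid, green label.
- **(390,210):** pale-green ridged lid, lower than the rest.
- **(275,110):** yellow lid.
- **(150,165):** white lid, which is jar_c at 240°.
- **(112,305):** yellow lid.
- **Outside the carousel:** the purple and turquoise decoys.

I choose the pale-green ridged lid, at 120° from the knob. That puts the turntable target at -2.094, clockwise by the left.

```bash
python3 - <<'E'
from h import *
t=camera_model("top")
k=ray(t,165+180/5,235+487/5,.173);h=ray(t,213,285,.13);f=ray(t,165+280/5,235+278/5,.0)
j=ray(t,165+390/5,235+210/5,.1)
for n,p in zip("khfj",(k,h,f,j)): print(n,p.round(4))
for c in(h,f):
  d=k-c; e=j-c; print(np.hypot(*d[:2]),np.degrees(np.arctan2(d[1],d[0])),np.hypot(*e[:2]),np.degrees(np.arctan2(e[1],e[0])))
E
```

```text
k [0.3492 0.266  0.173 ]
h [0.4611 0.2518 0.13  ]
f [0.4615 0.2535 0.    ]
j [0.4849 0.186  0.1   ]
0.11277690052676616 172.74645666711484 0.06994986107386462 -70.0737377331762
0.11297548304920625 173.63982472979134 0.07143895823822764 -70.85096204540051
```

apply_moves:
  steps:
    - {"translation":[0.04,-0.1,0.04],"rotation":[0,0,-0.1]}
    - {"translation":[0.08,-0.2,0.08],"rotation":[0,0,-0.2]}
    - {"translation":[0.12,-0.3,0.12],"rotation":[0,0,-0.3]}
    - {"translation":[0.16,-0.4,0.16],"rotation":[0,0,-0.4]}
    - {"translation":[0.2,-0.5,0.2],"rotation":[0,0,-0.5]}
    - {"translation":[0.2,-0.6,0.24],"rotation":[0,0,-0.6]}
    - {"translation":[0.2,-0.7,0.28],"rotation":[0,0,-0.7]}
    - {"translation":[0.2,-0.8,0.32],"rotation":[0,0,-0.8]}
    - {"translation":[0.2,-0.8,0.32],"rotation":[0,0,-0.86]}
    - {"translation":[0.2,-0.8,0.32],"rotation":[0,0,-0.86]}

```text
t: 0.98
eef_pos: [0.316, 0.4195, 0.3078]
ee_rot: [-3.14, 0.001, -0.857]
force: [-0.1, 0.6, -0.5]
width: 0.0877
gripper_force: 0.0
```

apply_moves:
  steps:
    - {"translation":[0.02,-0.08,0],"rotation":[0,0,-0.15]}
    - {"translation":[0.05,-0.17,0],"rotation":[0,0,-0.3]}
    - {"translation":[0.07,-0.25,0],"rotation":[0,0,-0.45]}
    - {"translation":[0.09,-0.34,0],"rotation":[0,0,-0.6]}
    - {"translation":[0.11,-0.43,0],"rotation":[0,0,-0.75]}
    - {"translation":[0.13,-0.52,0],"rotation":[0,0,-0.85]}
    - {"translation":[0.14,-0.6,0],"rotation":[0,0,-1]}
    - {"translation":[0.14,-0.61,0],"rotation":[0,0,-1]}
    - {"translation":[0.14,-0.61,0],"rotation":[0,0,-1]}
    - {"translation":[0.14,-0.61,0],"rotation":[0,0,-1]}

```text
t: 1.82
eef_pos: [0.3509, 0.2685, 0.3063]
ee_rot: [3.141, -0.0, -1.377]
force: [0.5, 0.1, 0.1]
width: 0.088
gripper_force: 0.0
```

```bash
python3 - <<'E'
from h import *
m=camera_model("wrist");a=grab_frame("wrist");cv2.imwrite("pics/w1.png",a)
print(get_state()['eef_pos'],m)
for p in proj(m,[[.3492,.266,.173],[.4611,.2518,.13],[.4849,.186,.1]]):print(p)
E
```

```text
[0.35086305 0.26871713 0.30627243] {'fx': 414.1502877782619, 'fy': 414.1502877782619, 'cx': 320.64722094772526, 'cy': 244.7444742292649, 'k1': -0.056724478291246994, 'xyz': array([0.36646598, 0.19046008, 0.46378205]), 'rotation': array([ 2.83738172e+00, -1.58902760e-03, -2.94834688e+00])}
[323.36828032 226.55047057]
[189.99455828 170.41834776]
[181.11441324  82.54250874]
```

View pics/w1.png

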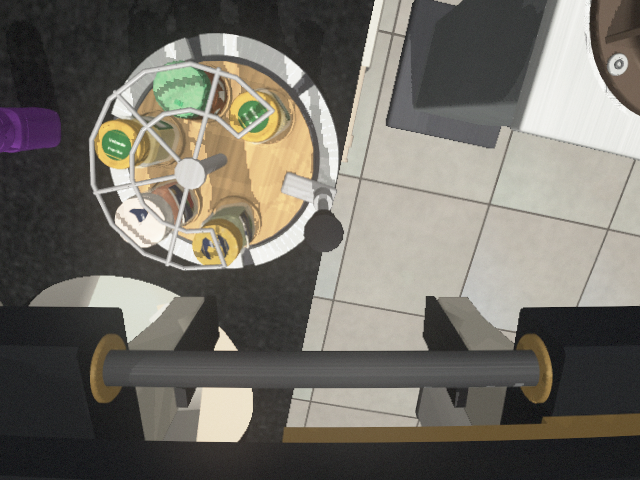

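The wrist view shows the knob cap at (323,231), the hub cap at (190,173) and the short jar's pale-green lid at (182,90). The lid is lower than its neighbours, and all three are close to the predicted pixels.

```bash
python3 - <<'E'
from h import *
m=camera_model("wrist")
k=ray(m,323,231,.173);h=ray(m,190,173,.13);j=ray(m,182,90,.1)
for n,p in zip("khj",(k,h,j)): print(n,p.round(4))
d=k-h;e=j-h;print(np.hypot(*d[:2]),np.degrees(np.arctan2(d[1],d[0])),np.hypot(*e[:2]),np.degrees(np.arctan2(e[1],e[0])))
a=cv2.imread("pics/w1.png");g=cv2.cvtColor(a,cv2.COLOR_BGR2GRAY)
c=cv2.HoughCircles(g[190:270,280:370],cv2.HOUGH_GRADIENT,1,50,param1=100,param2=12,minRadius=14,maxRadius=26);print(c)
s=get_state();print(s['eef_pos'],s['ee_rot'])
E
```

```text
k [0.3488 0.2695 0.173 ]
h [0.4608 0.2541 0.13  ]
j [0.4835 0.192  0.1   ]
0.11310748326884482 172.14367603323726 0.06610524471676144 -69.95603019299456
[[[44.5 42.5 18.8]]]
[0.35086305 0.26871713 0.30627243] [ 3.14129688e+00 -2.37715397e-04 -1.37682510e+00]
```

apply_moves:
  steps:
    - {"translation":[-0.01,0,-0.1],"rotation":[0,0,0]}
    - {"translation":[-0.01,0,-0.2],"rotation":[0,0,0]}
    - {"translation":[-0.01,0,-0.3],"rotation":[0,0,0]}
    - {"translation":[-0.01,0,-0.4],"rotation":[0,0,0]}
    - {"translation":[-0.01,0,-0.5],"rotation":[0,0,0]}
    - {"translation":[-0.01,0,-0.58],"rotation":[0,0,0]}
    - {"translation":[-0.01,0,-0.64],"rotation":[0,0,0]}
    - {"translation":[-0.01,0,-0.68],"rotation":[0,0,0]}
    - {"translation":[-0.01,0,-0.71],"rotation":[0,0,0]}
    - {"translation":[-0.01,0,-0.71],"rotation":[0,0,0]}

```text
t: 2.7
eef_pos: [0.3477, 0.2678, 0.1274]
ee_rot: [3.139, -0.002, -1.377]
force: [0.5, -0.6, 0.4]
width: 0.0874
gripper_force: 0.0
```

apply_moves:
  steps:
    - {"translation":[0,0,0],"rotation":[0,0,0]}
    - {"translation":[0,0,0],"rotation":[0,0,0]}
    - {"translation":[0,0,0],"rotation":[0,0,0]}
    - {"translation":[0,0,0],"rotation":[0,0,0]}
    - {"translation":[0,0,0],"rotation":[0,0,0]}
    - {"translation":[0,0,0],"rotation":[0,0,0]}
    - {"translation":[0,0,0],"rotation":[0,0,0]}
    - {"translation":[0,0,0],"rotation":[0,0,0]}
    - {"translation":[0,0,0],"rotation":[0,0,0]}
    - {"translation":[0,0,0],"rotation":[0,0,0]}
  jaw: 1
  newtons: 20

```text
t: 3.53
eef_pos: [0.3487, 0.268, 0.1292]
ee_rot: [-3.141, -0.0, -1.378]
force: [4.8, -1.7, -2.6]
width: 0.0289
gripper_force: 20.0
```

apply_moves:
  steps:
    - {"translation":[0,0,0],"rotation":[0,0,0]}
    - {"translation":[0,0,0],"rotation":[0,0,0]}
    - {"translation":[0,0,-0.01],"rotation":[0,0,0]}
    - {"translation":[0,0,-0.02],"rotation":[0,0,0]}
    - {"translation":[0,0,-0.03],"rotation":[0,0,0]}
    - {"translation":[0,0,-0.04],"rotation":[0,0,0]}
    - {"translation":[0,0,-0.04],"rotation":[0,0,0]}
    - {"translation":[0,0,-0.04],"rotation":[0,0,0]}
    - {"translation":[0,0,-0.04],"rotation":[0,0,0]}
    - {"translation":[0,0,-0.04],"rotation":[0,0,0]}
  jaw: 0

```text
t: 4.37
eef_pos: [0.3484, 0.268, 0.1192]
ee_rot: [-3.141, 0.0, -1.379]
force: [-0.1, 0.2, -0.2]
width: 0.0436
gripper_force: 0.0
```

```bash
python3 - <<'E'
from h import *
m=camera_model("wrist");a=grab_frame("wrist")
s=get_state();print(s['eef_pos'],s['width'],s['force'])
cv2.imwrite("pics/w2.png",a)
cv2.imwrite("pics/s2.png",cv2.resize(grab_frame("side")[150:260,170:310],None,fx=5,fy=5,interpolation=cv2.INTER_CUBIC))
E
```

```text
[0.34839997 0.26800775 0.11916713] 0.04347436340141425 [ 0.15722174 -0.20206662 -0.60533074]
```

View pics/w2.png

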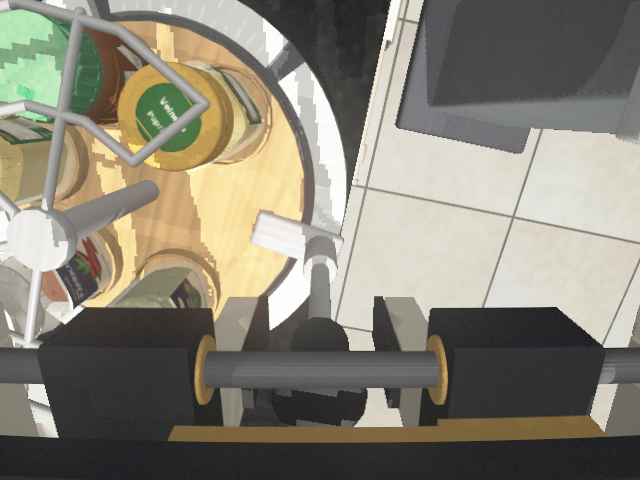

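The wrist view shows the black knob at (320,375), midway between the two fingers at (255,350) and (390,350), so I can close again.

apply_moves:
  steps:
    - {"translation":[0,0,0],"rotation":[0,0,0]}
    - {"translation":[0,0,0],"rotation":[0,0,0]}
    - {"translation":[0,0,0],"rotation":[0,0,0]}
    - {"translation":[0,0,0],"rotation":[0,0,0]}
    - {"translation":[0,0,0],"rotation":[0,0,0]}
    - {"translation":[0,0,0],"rotation":[0,0,0]}
    - {"translation":[0,0,0],"rotation":[0,0,0]}
    - {"translation":[0,0,0],"rotation":[0,0,0]}
    - {"translation":[0,0,0],"rotation":[0,0,0]}
    - {"translation":[0,0,0],"rotation":[0,0,0]}
  jaw: 1
  newtons: 20

```text
t: 5.3
eef_pos: [0.3487, 0.268, 0.1191]
ee_rot: [-3.141, 0.0, -1.379]
force: [5.4, -1.2, -1.7]
width: 0.0215
gripper_force: 20.0
```

apply_moves:
  steps:
    - {"translation":[0,0,0.01],"rotation":[0,0,0]}
    - {"translation":[0,0,0.02],"rotation":[0,0,0]}
    - {"translation":[0,0,0.03],"rotation":[0,0,0]}
    - {"translation":[0,0,0.04],"rotation":[0,0,0]}
    - {"translation":[0,0,0.05],"rotation":[0,0,0]}
    - {"translation":[0,0,0.06],"rotation":[0,0,0]}
    - {"translation":[0,0,0.06],"rotation":[0,0,0]}
    - {"translation":[0,0,0.06],"rotation":[0,0,0]}
    - {"translation":[0,0,0.06],"rotation":[0,0,0]}
    - {"translation":[0,0,0.06],"rotation":[0,0,0]}

```text
t: 6.13
eef_pos: [0.3485, 0.2677, 0.1336]
ee_rot: [-3.142, -0.001, -1.379]
force: [7.3, -0.5, -7.6]
width: 0.022
gripper_force: 20.0
```

```bash
python3 - <<'E'
from h import *
s=get_state();print(s['eef_pos'],s['width'],s['force'])
# clockwise arc, offsets in move units
c=np.array([.4615,.253]);a0=np.radians(172.2);r=.115
p0=c+r*np.array([np.cos(a0),np.sin(a0)])
for d in range(0,121,5):
    a=a0-np.radians(d);p=c+r*np.array([np.cos(a),np.sin(a)]);print(d,((p-p0)/.25).round(3))
E
```

```text
[0.34853861 0.26765916 0.1336247 ] 0.021994463227076367 [ 7.2861505  -0.50140417 -7.61296999]
0 [0. 0.]
5 [0.007 0.039]
10 [0.018 0.078]
15 [0.032 0.116]
20 [0.049 0.152]
25 [0.069 0.187]
30 [0.092 0.22 ]
35 [0.118 0.25 ]
40 [0.147 0.278]
45 [0.178 0.304]
50 [0.211 0.327]
55 [0.245 0.347]
60 [0.282 0.363]
65 [0.32  0.377]
70 [0.359 0.387]
75 [0.398 0.394]
80 [0.438 0.397]
85 [0.478 0.397]
90 [0.518 0.393]
95 [0.558 0.386]
100 [0.596 0.376]
105 [0.634 0.362]
110 [0.67  0.344]
115 [0.705 0.324]
120 [0.738 0.301]
```

apply_moves:
  steps:
    - {"translation":[0.007,0.039,0],"rotation":[0,0,-0.08]}
    - {"translation":[0.018,0.078,0],"rotation":[0,0,-0.16]}
    - {"translation":[0.032,0.116,0],"rotation":[0,0,-0.24]}
    - {"translation":[0.049,0.152,0],"rotation":[0,0,-0.32]}
    - {"translation":[0.069,0.187,0],"rotation":[0,0,-0.4]}
    - {"translation":[0.092,0.22,0],"rotation":[0,0,-0.48]}
    - {"translation":[0.118,0.25,0],"rotation":[0,0,-0.56]}
    - {"translation":[0.147,0.278,0],"rotation":[0,0,-0.64]}
    - {"translation":[0.178,0.304,0],"rotation":[0,0,-0.72]}
    - {"translation":[0.178,0.304,0],"rotation":[0,0,-0.72]}

```text
t: 6.97
eef_pos: [0.3918, 0.3447, 0.1322]
ee_rot: [3.138, -0.002, -1.759]
force: [-4.0, 4.9, -6.4]
width: 0.0216
gripper_force: 20.0
```

apply_moves:
  steps:
    - {"translation":[0.034,0.027,0],"rotation":[0,0,-0.08]}
    - {"translation":[0.068,0.047,0],"rotation":[0,0,-0.16]}
    - {"translation":[0.105,0.063,0],"rotation":[0,0,-0.24]}
    - {"translation":[0.143,0.077,0],"rotation":[0,0,-0.32]}
    - {"translation":[0.182,0.087,0],"rotation":[0,0,-0.4]}
    - {"translation":[0.221,0.094,0],"rotation":[0,0,-0.48]}
    - {"translation":[0.261,0.097,0],"rotation":[0,0,-0.56]}
    - {"translation":[0.301,0.097,0],"rotation":[0,0,-0.64]}
    - {"translation":[0.341,0.093,0],"rotation":[0,0,-0.72]}
    - {"translation":[0.341,0.093,0],"rotation":[0,0,-0.72]}

```text
t: 7.8
eef_pos: [0.4786, 0.369, 0.1328]
ee_rot: [3.14, 0.001, -2.136]
force: [0.7, 8.6, -7.4]
width: 0.0217
gripper_force: 20.0
```

apply_moves:
  steps:
    - {"translation":[0.04,-0.005,0],"rotation":[0,0,-0.05]}
    - {"translation":[0.078,-0.013,0],"rotation":[0,0,-0.1]}
    - {"translation":[0.116,-0.026,0],"rotation":[0,0,-0.15]}
    - {"translation":[0.152,-0.044,0],"rotation":[0,0,-0.2]}
    - {"translation":[0.187,-0.064,0],"rotation":[0,0,-0.25]}
    - {"translation":[0.222,-0.087,0],"rotation":[0,0,-0.3]}
    - {"translation":[0.222,-0.087,0],"rotation":[0,0,-0.3]}
    - {"translation":[0.222,-0.087,0],"rotation":[0,0,-0.3]}
    - {"translation":[0.222,-0.087,0],"rotation":[0,0,-0.3]}
    - {"translation":[0.222,-0.087,0],"rotation":[0,0,-0.3]}

```text
t: 8.63
eef_pos: [0.5333, 0.3459, 0.1337]
ee_rot: [3.141, 0.0, -2.289]
force: [3.8, 3.6, -7.3]
width: 0.0218
gripper_force: 20.0
```

```bash
python3 - <<'E'
from h import *
c=np.array([.4615,.253])
s=get_state();p=s['eef_pos'];d=p[:2]-c;print(p,s['force'],np.hypot(*d),172.2-np.degrees(np.arctan2(d[1],d[0])))
t=camera_model('top');a=grab_frame("top")[225:345,155:285]
cv2.imwrite("pics/t3.png",cv2.resize(a,None,fx=5,fy=5,interpolation=cv2.INTER_CUBIC))
for P in ([.4615,.253,.13],[.3476,.2686,.15],[.4615-.0674,.253+.0092,.1]): print((proj(t,P)[0]-[155,225])*5)
E
```

```text
[0.53333839 0.34589163 0.13374525] [ 3.82979533  3.58007705 -7.27950357] 0.11742916791458087 119.91682378774615
[287.38903691 299.10811785]
[233.68966761 542.33233697]
[272.0635906  447.28589441]
```

View pics/t3.png

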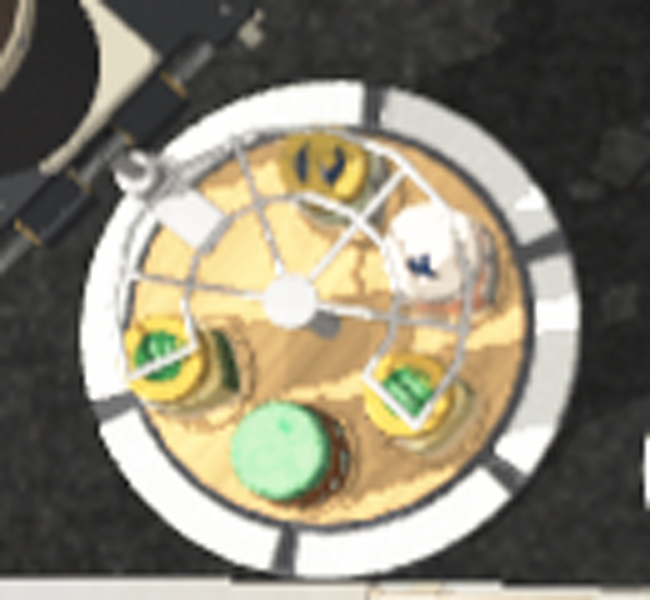

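The enlarged top view shows the short jar's pale-green lid at (281,451) in the open sector. The index ring gap in front of it is at (285,548). The guard hub is at (290,300). The other four jars are in their pockets.

```bash
python3 - <<'E'
from h import *
from scipy.optimize import least_squares
t=camera_model('top')
G=[(285,545,0),(505,475,60),(545,245,120),(373,105,180),(115,408,300)]
P=np.array([ray(t,155+u/5,225+v/5,.014)[:2] for u,v,_ in G]);a=np.radians([g[2] for g in G])
f=lambda x:(P-(x[:2]+x[2]*np.c_[np.cos(a+x[3]),np.sin(a+x[3])])).ravel()
r=least_squares(f,[.46,.25,.115,np.radians(172)]);print(r.x,np.degrees(r.x[3]),(r.fun*1e3).round(1))
j=ray(t,155+281/5,225+451/5,.1)[:2];c=r.x[:2];print(j,np.hypot(*(j-c)),np.degrees(np.arctan2(*(j-c)[::-1])))
p=get_state()['eef_pos'][:2]-c;print(np.hypot(*p),np.degrees(np.arctan2(p[1],p[0])))
E
```

```text
[0.46147572 0.25088001 0.11494872 2.99303212] 171.48810864102822 [ 3.1  0.9 -2.3 -0.9  0.7 -0.2 -0.   0.4 -1.5 -0.2]
[0.39241757 0.25787697] 0.06941170751325204 174.2145429997778
0.11916143315555909 52.87713189600771
```

apply_moves:
  steps:
    - {"translation":[0,0,-0.01],"rotation":[0,0,0]}
    - {"translation":[0,0,-0.02],"rotation":[0,0,0]}
    - {"translation":[0,0,-0.025],"rotation":[0,0,0]}
    - {"translation":[0,0,-0.03],"rotation":[0,0,0]}
    - {"translation":[0,0,-0.035],"rotation":[0,0,0]}
    - {"translation":[0,0,-0.04],"rotation":[0,0,0]}
    - {"translation":[0,0,-0.04],"rotation":[0,0,0]}
    - {"translation":[0,0,-0.04],"rotation":[0,0,0]}
    - {"translation":[0,0,-0.04],"rotation":[0,0,0]}
    - {"translation":[0,0,-0.04],"rotation":[0,0,0]}

```text
t: 9.52
eef_pos: [0.5337, 0.3456, 0.1241]
ee_rot: [-3.142, 0.001, -2.29]
force: [4.9, 4.2, -6.9]
width: 0.0218
gripper_force: 20.0
```

apply_moves:
  steps:
    - {"translation":[0,0,-0.005],"rotation":[0,0,0]}
    - {"translation":[0,0,-0.01],"rotation":[0,0,0]}
    - {"translation":[0,0,-0.015],"rotation":[0,0,0]}
    - {"translation":[0,0,-0.02],"rotation":[0,0,0]}
    - {"translation":[0,0,-0.021],"rotation":[0,0,0]}
    - {"translation":[0,0,-0.021],"rotation":[0,0,0]}
    - {"translation":[0,0,-0.021],"rotation":[0,0,0]}
    - {"translation":[0,0,-0.021],"rotation":[0,0,0]}
    - {"translation":[0,0,-0.021],"rotation":[0,0,0]}
    - {"translation":[0,0,-0.021],"rotation":[0,0,0]}

```text
t: 10.35
eef_pos: [0.5341, 0.3456, 0.12]
ee_rot: [-3.141, 0.001, -2.29]
force: [2.0, 1.8, 5.7]
width: 0.0216
gripper_force: 20.0
```

apply_moves:
  steps:
    - {"translation":[0,0,0],"rotation":[0,0,0]}
    - {"translation":[0,0,0],"rotation":[0,0,0]}
    - {"translation":[0,0,0],"rotation":[0,0,0]}
    - {"translation":[0,0,0],"rotation":[0,0,0]}
    - {"translation":[0,0,0],"rotation":[0,0,0]}
    - {"translation":[0,0,0],"rotation":[0,0,0]}
    - {"translation":[0,0,0],"rotation":[0,0,0]}
    - {"translation":[0,0,0],"rotation":[0,0,0]}
    - {"translation":[0,0,0],"rotation":[0,0,0]}
    - {"translation":[0,0,0],"rotation":[0,0,0]}
  jaw: -0.05

```text
t: 11.18
eef_pos: [0.5336, 0.3454, 0.1188]
ee_rot: [-3.142, -0.0, -2.29]
force: [0.0, -0.1, 0.2]
width: 0.046
gripper_force: 0.0
```

```bash
python3 - <<'E'
from h import *
m=camera_model('wrist');cv2.imwrite("pics/w4.png",grab_frame("wrist"))
s=get_state();print(s['eef_pos'],s['ee_rot'],s['width'],s['force'],m['xyz'],m['rotation'])
E
```

```text
[0.53359967 0.34541755 0.11882308] [ 3.14159244e+00 -1.94993967e-06 -2.28977637e+00] 0.04580752510487023 [ 0.67455156  0.02106176 -0.51223333] [0.47978557 0.28602187 0.2762665 ] [ 2.83841369e+00 -8.77741043e-04  2.42207099e+00]
```

View pics/w4.png

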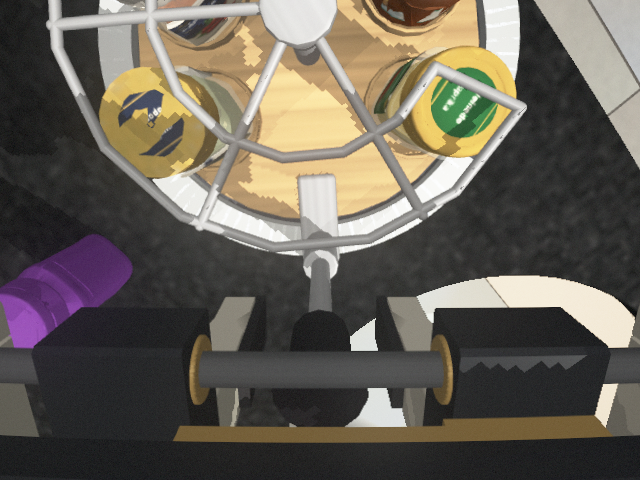

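The knob stands free between the open fingers at (320,380). Its upward reaction at home height means the lock has dropped, so I move up and over to the gate.

apply_moves:
  steps:
    - {"translation":[0,0,0.1],"rotation":[0,0,0]}
    - {"translation":[0,0,0.2],"rotation":[0,0,0]}
    - {"translation":[0,0,0.32],"rotation":[0,0,0]}
    - {"translation":[-0.06,-0.04,0.45],"rotation":[0,0,0.15]}
    - {"translation":[-0.15,-0.08,0.55],"rotation":[0,0,0.35]}
    - {"translation":[-0.25,-0.14,0.6],"rotation":[0,0,0.55]}
    - {"translation":[-0.36,-0.2,0.6],"rotation":[0,0,0.75]}
    - {"translation":[-0.46,-0.27,0.6],"rotation":[0,0,0.95]}
    - {"translation":[-0.55,-0.33,0.6],"rotation":[0,0,1]}
    - {"translation":[-0.55,-0.33,0.6],"rotation":[0,0,1]}
  jaw: -0.35

```text
t: 12.07
eef_pos: [0.393, 0.2603, 0.2697]
ee_rot: [3.141, 0.002, -1.764]
force: [-0.6, -0.4, -0.5]
width: 0.0593
gripper_force: 0.0
```

```bash
python3 - <<'E'
from h import *
grab_frame("wrist")
m=camera_model('wrist');a=grab_frame("wrist");cv2.imwrite("pics/w5.png",a)
s=get_state();print(s['eef_pos'],s['ee_rot'],s['width'],s['force'])
hsv=cv2.cvtColor(a,cv2.COLOR_BGR2HSV)
k=cv2.inRange(hsv,(55,50,90),(90,200,255));n,l,st,ce=cv2.connectedComponentsWithStats(k)
for i in np.argsort(-st[1:,4])[:3]+1: print(st[i],ce[i],ray(m,*ce[i],.1).round(4))
print(proj(m,[[.395,.2625,.1],[.462,.253,.13]]))
E
```

```text
[0.39566873 0.26272738 0.26978269] [-3.14065172e+00  2.15462613e-03 -1.76563700e+00] 0.05947540780828495 [ 0.09947477 -0.58533991 -0.15390151]
[ 294  188   55   57 2218] [320.51397656 215.99233544] [0.3938 0.261  0.1   ]
[254 133  29  33 392] [267.23979592 146.69387755] [0.4236 0.1989 0.1   ]
[270 289  20  20 197] [277.56852792 299.17258883] [0.4446 0.3262 0.1   ]
[[319.422637   218.0822879 ]
 [228.96757267 232.54668199]]
```

View pics/w5.png

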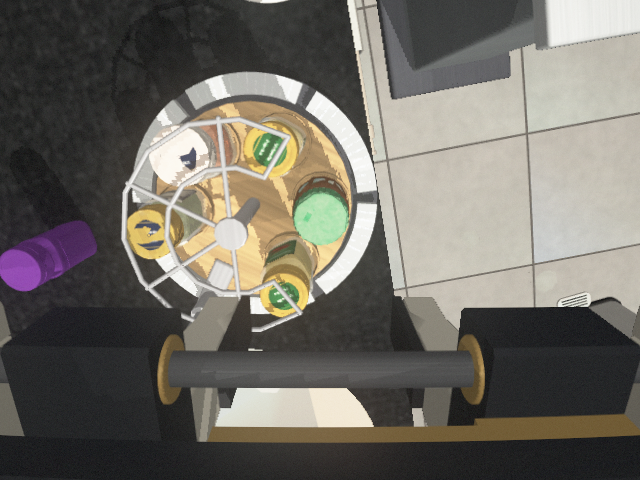

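Wrist view: the short jar's lid is at (320,216), inside the opening and in line with the ring gap at (366,198). Its position, (0.394,0.261), agrees with the gate. Next I descend with the fingers 56 mm apart.

apply_moves:
  steps:
    - {"translation":[-0.01,-0.007,-0.08],"rotation":[0,0,0]}
    - {"translation":[-0.01,-0.007,-0.18],"rotation":[0,0,0]}
    - {"translation":[-0.01,-0.007,-0.28],"rotation":[0,0,0]}
    - {"translation":[-0.01,-0.007,-0.38],"rotation":[0,0,0]}
    - {"translation":[-0.01,-0.007,-0.47],"rotation":[0,0,0]}
    - {"translation":[-0.01,-0.007,-0.55],"rotation":[0,0,0]}
    - {"translation":[-0.01,-0.007,-0.62],"rotation":[0,0,0]}
    - {"translation":[-0.01,-0.007,-0.68],"rotation":[0,0,0]}
    - {"translation":[-0.01,-0.007,-0.74],"rotation":[0,0,0]}
    - {"translation":[-0.01,-0.007,-0.74],"rotation":[0,0,0]}
  jaw: -0.27

```text
t: 13.0
eef_pos: [0.3931, 0.2602, 0.0808]
ee_rot: [3.139, -0.005, -1.767]
force: [-0.9, -0.2, -0.1]
width: 0.0556
gripper_force: 0.0
```

apply_moves:
  steps:
    - {"translation":[0,0,0],"rotation":[0,0,0]}
    - {"translation":[0,0,0],"rotation":[0,0,0]}
    - {"translation":[0,0,0],"rotation":[0,0,0]}
    - {"translation":[0,0,0],"rotation":[0,0,0]}
    - {"translation":[0,0,0],"rotation":[0,0,0]}
    - {"translation":[0,0,0],"rotation":[0,0,0]}
    - {"translation":[0,0,0],"rotation":[0,0,0]}
    - {"translation":[0,0,0],"rotation":[0,0,0]}
    - {"translation":[0,0,0],"rotation":[0,0,0]}
    - {"translation":[0,0,0],"rotation":[0,0,0]}
  jaw: 1
  newtons: 20

```text
t: 13.83
eef_pos: [0.3939, 0.2615, 0.0843]
ee_rot: [-3.141, 0.001, -1.766]
force: [-0.8, -0.5, 5.7]
width: 0.0457
gripper_force: 20.0
```

apply_moves:
  steps:
    - {"translation":[0,0,0.04],"rotation":[0,0,0]}
    - {"translation":[0,0,0.12],"rotation":[0,0,0]}
    - {"translation":[0,0,0.22],"rotation":[0,0,0]}
    - {"translation":[0,0,0.32],"rotation":[0,0,0]}
    - {"translation":[0,0,0.42],"rotation":[0,0,0]}
    - {"translation":[0,0,0.52],"rotation":[0,0,0]}
    - {"translation":[0,0,0.62],"rotation":[0,0,-0.1]}
    - {"translation":[0,-0.04,0.72],"rotation":[0,0,-0.25]}
    - {"translation":[0,-0.1,0.8],"rotation":[0,0,-0.4]}
    - {"translation":[0,-0.16,0.86],"rotation":[0,0,-0.55]}

```text
t: 14.67
eef_pos: [0.3936, 0.221, 0.3003]
ee_rot: [-3.141, 0.001, -2.057]
force: [-0.6, 0.0, -0.2]
width: 0.0457
gripper_force: 20.0
```

apply_moves:
  steps:
    - {"translation":[0.01,-0.08,0],"rotation":[0,0,-0.1]}
    - {"translation":[0.02,-0.18,0],"rotation":[0,0,-0.2]}
    - {"translation":[0.04,-0.28,0],"rotation":[0,0,-0.3]}
    - {"translation":[0.06,-0.38,0],"rotation":[0,0,-0.4]}
    - {"translation":[0.08,-0.48,0],"rotation":[0,0,-0.5]}
    - {"translation":[0.09,-0.58,0],"rotation":[0,0,-0.6]}
    - {"translation":[0.1,-0.68,0],"rotation":[0,0,-0.7]}
    - {"translation":[0.1,-0.78,0],"rotation":[0,0,-0.8]}
    - {"translation":[0.1,-0.88,0],"rotation":[0,0,-0.9]}
    - {"translation":[0.1,-0.98,0],"rotation":[0,0,-1]}

```text
t: 15.5
eef_pos: [0.418, -0.025, 0.2984]
ee_rot: [3.141, -0.0, -2.58]
force: [0.9, -0.5, -1.7]
width: 0.0459
gripper_force: 20.0
```

apply_moves:
  steps:
    - {"translation":[0,-0.1,0],"rotation":[0,0,-0.1]}
    - {"translation":[0,-0.2,0],"rotation":[0,0,-0.22]}
    - {"translation":[0,-0.3,0],"rotation":[0,0,-0.34]}
    - {"translation":[0,-0.4,0],"rotation":[0,0,-0.46]}
    - {"translation":[0,-0.5,0],"rotation":[0,0,-0.58]}
    - {"translation":[0,-0.6,0],"rotation":[0,0,-0.7]}
    - {"translation":[0,-0.7,0],"rotation":[0,0,-0.8]}
    - {"translation":[0,-0.8,0],"rotation":[0,0,-0.9]}
    - {"translation":[0,-0.9,0],"rotation":[0,0,-1]}
    - {"translation":[0,-0.95,0],"rotation":[0,0,-1]}

```text
t: 16.33
eef_pos: [0.4181, -0.2633, 0.298]
ee_rot: [3.141, -0.001, -3.106]
force: [0.3, 0.6, -0.4]
width: 0.0454
gripper_force: 20.0
```

```bash
python3 - <<'E'
from h import *
# coaster centre from the start pictures (top, side) and jar axis under the tool now
for n in("top","side"):
    m=camera_model(n);a=cv2.imread(f"pics/{n}0.png");hsv=cv2.cvtColor(a,cv2.COLOR_BGR2HSV)
    x0,y0,x1,y1=(410,285,462,335) if n=="top" else (255,370,335,445)
    k=cv2.inRange(hsv[y0:y1,x0:x1],(3,90,70),(25,255,255))
    c=max(cv2.findContours(k,cv2.RETR_EXTERNAL,cv2.CHAIN_APPROX_NONE)[0],key=cv2.contourArea)[:,0]+[x0,y0]
    P=np.array([ray(m,*p,.01)[:2] for p in c]);(cx,cy),r=cv2.minEnclosingCircle(P.astype(np.float32));print(n,cx,cy,r)
s=get_state();print(s['eef_pos'],s['ee_rot'],s['width'],s['force'])
m=camera_model('wrist');a=grab_frame("wrist");cv2.imwrite("pics/w6.png",a)
print(proj(m,[.42,-.293,.01]))
E
```

```text
top 0.4216945469379425 -0.2916409969329834 0.05158739164471626
side 0.4205569922924042 -0.29576554894447327 0.052372805774211884
[ 0.4180556  -0.2632799   0.29803417] [ 3.14129160e+00 -1.46143251e-03 -3.10588575e+00] 0.045425938264954474 [ 0.30328427  0.55968698 -0.40987606]
[[291.56749863 195.24066302]]
```

View pics/w6.png

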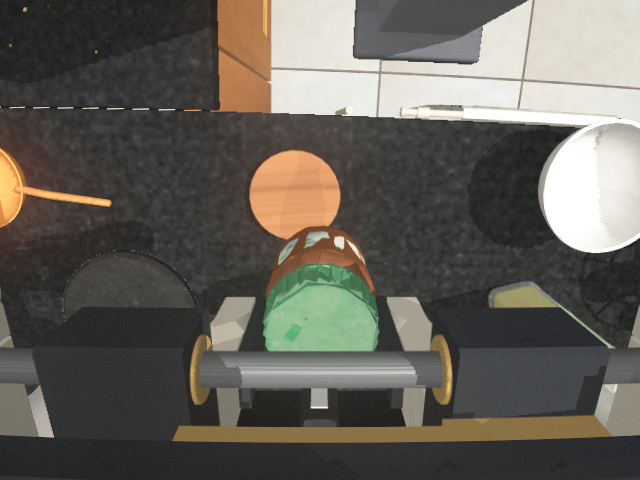

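Wrist view: the coaster is at (295,194), as predicted (292,195). The short jar is held upright between the fingers at (320,310).

apply_moves:
  steps:
    - {"translation":[0.012,-0.06,0],"rotation":[0,0,0]}
    - {"translation":[0.012,-0.12,-0.04],"rotation":[0,0,0]}
    - {"translation":[0.012,-0.12,-0.14],"rotation":[0,0,0]}
    - {"translation":[0.012,-0.12,-0.26],"rotation":[0,0,0]}
    - {"translation":[0.012,-0.12,-0.38],"rotation":[0,0,0]}
    - {"translation":[0.012,-0.12,-0.5],"rotation":[0,0,0]}
    - {"translation":[0.012,-0.12,-0.61],"rotation":[0,0,0]}
    - {"translation":[0.012,-0.12,-0.7],"rotation":[0,0,0]}
    - {"translation":[0.012,-0.12,-0.78],"rotation":[0,0,0]}
    - {"translation":[0.012,-0.12,-0.84],"rotation":[0,0,0]}

```text
t: 17.22
eef_pos: [0.4204, -0.2906, 0.0866]
ee_rot: [3.14, -0.002, -3.101]
force: [-0.5, -0.4, -0.8]
width: 0.0454
gripper_force: 20.0
```

apply_moves:
  steps:
    - {"translation":[0,0,-0.01],"rotation":[0,0,0]}
    - {"translation":[0,0,-0.02],"rotation":[0,0,0]}
    - {"translation":[0,0,-0.03],"rotation":[0,0,0]}
    - {"translation":[0,0,-0.036],"rotation":[0,0,0]}
    - {"translation":[0,0,-0.042],"rotation":[0,0,0]}
    - {"translation":[0,0,-0.048],"rotation":[0,0,0]}
    - {"translation":[0,0,-0.05],"rotation":[0,0,0]}
    - {"translation":[0,0,-0.05],"rotation":[0,0,0]}
    - {"translation":[0,0,-0.05],"rotation":[0,0,0]}
    - {"translation":[0,0,-0.05],"rotation":[0,0,0]}

```text
t: 18.05
eef_pos: [0.4216, -0.2914, 0.0765]
ee_rot: [-3.142, 0.0, -3.101]
force: [-0.0, 0.1, 0.2]
width: 0.0455
gripper_force: 20.0
```

apply_moves:
  steps:
    - {"translation":[0,-0.008,-0.003],"rotation":[0,0,0]}
    - {"translation":[0,-0.008,-0.005],"rotation":[0,0,0]}
    - {"translation":[0,-0.008,-0.007],"rotation":[0,0,0]}
    - {"translation":[0,-0.008,-0.009],"rotation":[0,0,0]}
    - {"translation":[0,-0.008,-0.01],"rotation":[0,0,0]}
    - {"translation":[0,-0.008,-0.01],"rotation":[0,0,0]}
    - {"translation":[0,-0.008,-0.01],"rotation":[0,0,0]}
    - {"translation":[0,-0.008,-0.01],"rotation":[0,0,0]}
    - {"translation":[0,-0.008,-0.01],"rotation":[0,0,0]}
    - {"translation":[0,-0.008,-0.01],"rotation":[0,0,0]}

```text
t: 18.88
eef_pos: [0.4219, -0.2935, 0.0744]
ee_rot: [-3.141, 0.001, -3.101]
force: [-1.2, 0.2, 5.6]
width: 0.0457
gripper_force: 20.0
```

Contact (5.6 N). Open, then rise.

apply_moves:
  steps:
    - {"translation":[0,0,0],"rotation":[0,0,0]}
    - {"translation":[0,0,0],"rotation":[0,0,0]}
    - {"translation":[0,0,0],"rotation":[0,0,0]}
    - {"translation":[0,0,0],"rotation":[0,0,0]}
    - {"translation":[0,0,0],"rotation":[0,0,0]}
    - {"translation":[0,0,0],"rotation":[0,0,0]}
    - {"translation":[0,0,0],"rotation":[0,0,0]}
    - {"translation":[0,0,0],"rotation":[0,0,0]}
    - {"translation":[0,0,0],"rotation":[0,0,0]}
    - {"translation":[0,0,0],"rotation":[0,0,0]}
  jaw: -0.5

```text
t: 19.72
eef_pos: [0.4216, -0.2933, 0.0738]
ee_rot: [3.142, -0.0, -3.101]
force: [-0.4, 0.8, -0.1]
width: 0.0659
gripper_force: 0.0
```

apply_moves:
  steps:
    - {"translation":[0,0,0.03],"rotation":[0,0,0]}
    - {"translation":[0,0,0.1],"rotation":[0,0,0]}
    - {"translation":[0,0,0.2],"rotation":[0,0,0]}
    - {"translation":[0,0,0.32],"rotation":[0,0,0]}
    - {"translation":[0,0,0.45],"rotation":[0,0,0]}
    - {"translation":[0,0,0.58],"rotation":[0,0,0]}
    - {"translation":[0,0,0.7],"rotation":[0,0,0]}
    - {"translation":[0,0,0.8],"rotation":[0,0,0]}
    - {"translation":[0,0,0.8],"rotation":[0,0,0]}
    - {"translation":[0,0,0.8],"rotation":[0,0,0]}

```text
t: 20.55
eef_pos: [0.4222, -0.2935, 0.2759]
ee_rot: [-3.14, 0.004, -3.101]
force: [-0.5, -0.2, -1.3]
width: 0.0656
gripper_force: 0.0
```

```bash
python3 - <<'E'
from h import *
s=get_state();print(s['eef_pos'],s['width'],s['force'])
m=camera_model('side');a=grab_frame("side")
hsv=cv2.cvtColor(a,cv2.COLOR_BGR2HSV);k=cv2.inRange(hsv,(55,50,60),(90,200,255))
n,l,st,ce=cv2.connectedComponentsWithStats(k)
for i in np.argsort(-st[1:,4])[:4]+1: print(st[i],ce[i],ray(m,*ce[i],.085).round(3))
print("expect lid",proj(m,[[.421,-.2935,.09],[.421,-.2935,.01]]))
E
```

```text
[ 0.42217396 -0.29347338  0.27594606] 0.06555288471725917 [-0.52956724 -0.17391574 -1.33571576]
[360 171  22  42 753] [370.80212483 191.04780876] [0.746 0.147 0.085]
[274 363  34  35 402] [291.2960199  385.58955224] [ 0.418 -0.308  0.085]
[426 126  15  14 158] [433.01265823 132.60759494] [1.065 0.399 0.085]
[236 219   6  11  23] [237.7826087  223.65217391] [0.422 0.123 0.085]
expect lid [[289.92484893 374.67802096]
 [293.11462581 406.43916163]]
```

```bash
python3 -c "
from station import *
print(job_done())"
```

```text
the job is handed in; nothing more can be done
None
```

I handed the job in at about 20.6 s: the short jar stands on the middle of the coaster, placed within a few millimetres, and its lid showed in the final side picture where an upright jar's would. The lock should be home at the short jar's stop: I judged that from the contact force and knob height, not from a final picture. I did not re-check the other jars after the last move, and no verdict came back.

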